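Push the utensil rod home in its bored block

TASK

Refit the steel utensil rod: pick it up from its rest by the front half (the half with the tapered tip), feed the tip into the bore of the pine block about half way, let go, take a fresh grip behind the rod's middle and push it home. The cork plug inside gives stiffly; keep pushing until you feel it come up solid, press it there firmly for a moment but never ram or force the rod, then let go and leave it sitting in the bore. Leave the paella pan, the salt jar and the wooden paddle alone.

Things in the scene. Friction and masses are not known exactly. Their poses are not given: they have to be found in the camera images.
- rod: Plain round stainless rod, 16 mm diameter, 278 mm long overall, about 110 to 220 g. Origin on its axis; +x points along it to the tapered tip 130 mm away (the last 8 mm narrow to 10 mm diameter). A ball knob, 26 mm, centred 135 mm from the origin at -x, ends the rear. Starts level in the rest; its roll about x means nothing.
- rod_tip (a point): Centre of the flat end of the rod's tapered tip; axes as rod.
- rest: Fixed dark wood rest: base 200 x 70 x 12 mm and two V saddles 75 mm either side of its middle, each 14 mm along the rod, 50 mm across, 53 mm high. Origin at the middle of its underside on the counter; x runs along the rod, whose axis lies 50 mm above the counter, tip towards +x. The room between the saddles is free for fingers.
- block: Fixed pine block: 195 mm long plus a 12 mm steel plate at the far end, 70 mm wide, top 115 mm above the counter; its foot is 215 mm long, 110 mm wide, 45 mm high. Origin on the counter under the bore's mouth; x runs level into the bore. Let go half way in, the rod droops about 2 degrees and binds if pushed so: level it first. Over 45 N between rod and block is forcing.
- mouth (a point): Centre of the bore's mouth on the block's end face, 80 mm above the counter; x points into the level bore, 18 mm across, 3 mm chamfer. Fully home the tip is 115 to 155 mm inside; only feel tells where. Half way: 45 to 100 mm will do. A hand needs some 20 mm between grip point and this face: gripped 110 mm behind the tip, the rod goes in about 80 mm.
- plug: Cork plug hidden in the bore, 15.6 mm diameter. Origin at the centre of the face the tip meets, x into the bore. That face starts 55 to 120 mm inside the mouth. It drags with about 6 N while pushed, stays where left and stops dead at the bore's end: a steady 10 N or more on it means the end is reached. Over 30 N is ramming.
- pan: Bystander: small steel paella pan, 180 mm across, 38 mm high, two loop handles; origin under its middle.
- salt: Bystander: glass salt jar with steel cap, 64 mm across, 70 mm high; origin under its middle.
- paddle: Bystander: wooden stirring paddle about 280 mm long lying flat on the counter.
Not all that is in view belongs to the job. Of the things shaped like the block, the pine one is meant.

How it is judged:
By the outcome, as a careful person would: the job done as asked, in the order asked, and still so for the second after the job is handed in, with the robot touching nothing.
It also fails if it takes over 64 s, if anything falls off the work surface, if the arm or the gripper's body presses on something with over 40 N, if the wrist force passes 120 N, or if a joint passes its speed limit or range.

ROBOT

A 6-joint arm with a two-finger parallel gripper is mounted at the origin on the work surface. World frame = base frame: x ahead of the robot, y to its left, z up, the work surface at z = 0. Lengths are in m, angles in degrees, forces in N, time in s.
With the tool pointing down it reaches from about 0.25 to 0.725 m from the base axis. Payload 9.7 kg.
Tool frame: the origin (TCP) lies between the finger pads; the fingertips stand 17 mm ahead of it and the grasp point (between the pads) lies 2 mm behind it; z points along the fingers, y is the direction in which the jaws open and shut (so a half turn about z gives the same grasp; the last joint's range is limited). The gripper opens to 85 mm and grips with 20 to 120 N. Pads are 22 mm wide; open, the fingers measure 114 mm over their backs; the gripper's body (76 mm by 85 mm) begins 54 mm behind the grasp point. The pads swing forward as they close: fully open they stand 13 mm farther back than shut.
Start: joints at [67.265, 4.979, 10.078, 95.1, 0, 90], TCP at [0.213, 0.507, 0.248] pointing down, gripper open.
Joint ranges: [-179.16, 179.16], [-48.56, 103.87], [-65.8, 70.77], [-126.05, 130.52], [-82.76, 87.17], [-180, 180]. Speed limits (degrees/s): [127.2, 127.2, 147.25, 180, 180, 180].

INTERFACE

Orientations are given as [roll, pitch, yaw] about the fixed x, y, z axes, in that order (R = Rz(yaw) Ry(pitch) Rx(roll)).
In Python, from workcell import monitor, cams, order gives the robot as it stands. The module is installed in compiled form; this text tells all that it offers.
- The arm moves only by the shell command python3 -m handwheel 'ROWS' [OPENING] [FORCE]. ROWS is JSON, a list of rows, each a list of 6 numbers: the shift along the tool's x, y, z in m, then the turn, a rotation vector about the tool's x, y, z in degrees. In form: [[tx, ty, tz, wx, wy, wz], ...]. A call has exactly 8 rows; each row shifts and turns the commanded pose from where the row before left it, along the tool's axes as they then stand; what a row does not reach is not made up. A row lasts 1/12 s, in which the tool goes at most 41.7 mm and 7.16 degrees, less where a joint would pass 70% of its speed; a pose out of reach is approached as far as the arm can. A call is refused whole if a number of a shift passes 0.0417 or a number of a turn 7.16, either way. A call with a gripper value outside its range is refused whole. OPENING is the opening, from -1 (shut) to 1 (fully open), set as the call begins (- or left out, the last holds). The fingers move at their own pace and stop on an object; FORCE is the grip in N (left out, the last holds). Time passes only in rows, so rows that do not move let the fingers close, or fill a call up. It gives the time, the measured TCP pose, the force and the opening at its end, in the units of the state.
- monitor.get_obs(): the state, without advancing time (a new reading comes with each control period).
- cams.camera(name): name is "side" or "top"; returns a dict with "img" (480x640x3 uint8, red, green, blue), "depth" (480x640 float32, m along the optical axis (not along the pixel's ray), 0 where there is no reading), "fx", "fy", "cx", "cy" (pixels), "rvec" (rotation vector, rad) and "tvec" (3), from world to camera coordinates, as OpenCV has them. Camera axes: x right, y down, z forward; pixel columns grow to the right and rows downward; lengths in m; the calibration is good to about 2 mm. A picture is of the moment at which its call begins.
- order.job_done(): hands the job in, once; it reports no verdict.
The state is a dict: "time": time; "q": joint angles; "qd": joint speeds; "joint_efforts": joint torques, N m; "ee_pos": TCP position; "tcp_rot": TCP orientation; "wrist_force": force on the tool from outside, world axes, zero at the start; "torque": the same for the moment, N m; "opening": finger opening in m.
Only numpy, scipy, OpenCV 4.12 (cv2) and the standard library are available. Lean on these libraries where they do the work, as an engineer would, in place of code of your own. Each camera call takes 0.05 s, during which the arm holds its last target. There are 200 camera calls.

## Working session

There is one attempt and no reset: what is moved stays moved. The work goes in short steps, Python scripts to look and compute and a shell command to move; the robot and the scene stay as the last step left them, time stands still between calls to the robot, and variables do not carry over. Pictures are saved under pics/ and viewed, about 8 in all and at most 12, crops included, and the job is handed in when it is done.

```bash
mkdir -p pics
cat > h.py <<'E'
import numpy as np, cv2
from workcell import monitor, cams, order
def cam(n):
    c=cams.camera(n); c['R']=cv2.Rodrigues(np.array(c['rvec'],float))[0]; c['t']=np.array(c['tvec'],float).ravel(); return c
def pts(c,mask=None):
    v,u=np.mgrid[0:480,0:640]; d=c['depth']
    P=np.stack([(u-c['cx'])/c['fx']*d,(v-c['cy'])/c['fy']*d,d],-1)
    W=(P-c['t'])@c['R']; W[d<=0]=np.nan
    return W
def ray(c,u,v,z):
    r=np.array([(u-c['cx'])/c['fx'],(v-c['cy'])/c['fy'],1])@c['R']; o=-c['R'].T@c['t']
    return o+r*(z-o[2])/r[2]
def proj(c,p):
    q=c['R']@np.array(p)+c['t']; return q[0]/q[2]*c['fx']+c['cx'],q[1]/q[2]*c['fy']+c['cy']
E
python3 - <<'E'
from h import *
import pickle
o=monitor.get_obs(); print(o)
for n in('side','top'):
    c=cam(n); pickle.dump(c,open(n+'0.pkl','wb')); cv2.imwrite(f'pics/{n}0.png',c['img'][:,:,::-1])
    print(n,-c['R'].T@c['t'],c['R'][2],c['fx'])
E
```

```text
{'time': 0.0, 'q': array([6.72650027e+01, 5.00940465e+00, 1.00314570e+01, 9.51011624e+01,
       1.07822331e-03, 9.00000762e+01]), 'qd': array([-0.03589341,  0.07611519, -0.06591256, -0.02830143, -0.08939769,
        0.04542045]), 'joint_efforts': array([ 5.10048358e-04, -5.20389891e+01,  4.64798570e+01,  1.63276959e-02,
        4.00787167e-05,  6.63913127e-06]), 'ee_pos': array([0.21246148, 0.50704842, 0.2475725 ]), 'tcp_rot': array([-1.79920890e+02, -1.07811706e-03,  1.57264925e+02]), 'wrist_force': array([-0.34320355, -0.45113428, -0.20445408]), 'torque': array([-0.00194164,  0.01554715, -0.01057984]), 'opening': 0.08535008666452698}
side [ 0.08819126 -0.86599398  0.63372845] [ 0.41128233  0.76739324 -0.49188867] 435.8547809008947
top [ 0.41878855 -0.03313441  1.12242756] [ 0.11308844  0.02625906 -0.99323787] 448.66895474362093
```

View pics/top0.png

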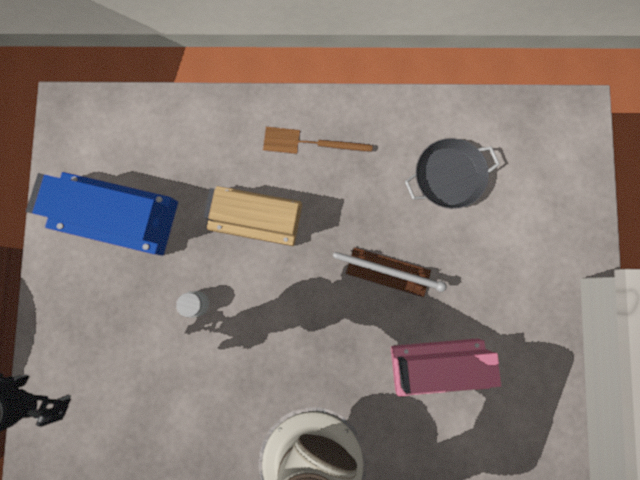

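View pics/side0.png

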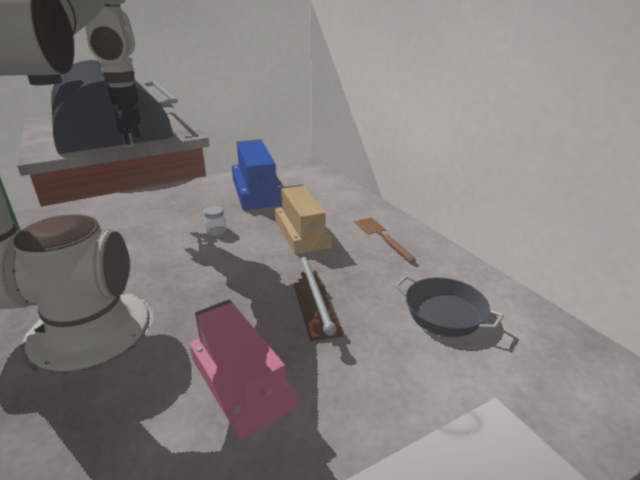

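The top view shows the rod with its tip at (335,255) and knob at (441,287), and the rest under it. The pine block spans (208..300, 187..243), with its near end at about x=300 facing the tip. The pan (455,172), salt (190,304) and paddle (320,142) stand clear, and blue and pink are decoys. The side view shows the pine end face at (315,235). Next I measure.

Run:
```python
from h import *
import pickle
c=pickle.load(open('top0.pkl','rb')); W=pts(c); hsv=cv2.cvtColor(c['img'],cv2.COLOR_RGB2HSV)
roi=np.zeros((480,640),bool); roi[175:255,195:315]=1
m=roi&(hsv[...,1]>80)&(hsv[...,0]<35)&(hsv[...,0]>8)
print('pine z hist',np.histogram(W[m][:,2],bins=np.arange(0,.13,.01)))
for lo,hi in((.108,.125),(.03,.055)):
    P=W[m&(W[...,2]>lo)&(W[...,2]<hi)]; (cx,cy),s,a=cv2.minAreaRect((P[:,:2]*1000).astype(np.float32)); print(lo,len(P),np.median(P[:,2]),cx,cy,s,a,cv2.boxPoints(((cx,cy),s,a)).round(1).tolist())
roi[:]=0; roi[245:300,325:455]=1
# rod: height-based
m=roi&(W[...,2]>.044)&(W[...,2]<.085)&(hsv[...,1]<60)
P=W[m];print('rod',len(P),P.min(0),P.max(0))
ctr=np.median(P,0); 
l=cv2.fitLine((P[:,:2]).astype(np.float32),cv2.DIST_HUBER,0,.001,.001).ravel(); d=l[:2]*np.sign(l[1]); s=(P[:,:2]-l[2:])@d; n=(P[:,:2]-l[2:])@[-d[1],d[0]]
print(d,np.degrees(np.arctan2(d[1],d[0])),'tip',l[2:]+d*s.max(),'tail',l[2:]+d*s.min(),np.ptp(s),n.min(),n.max())
for a in np.arange(s.min(),s.max(),.03):
    k=abs(s-a)<.008; print(round(a-s.min(),3),P[k][:,2].max().round(4),np.median(n[k]).round(4),end=' | ')
# rest
m=roi&(hsv[...,1]>80)&(W[...,2]>.004)
im=c['img'][165:310,190:460,::-1]; cv2.imwrite('pics/crop1.png',cv2.resize(im,None,fx=2.9,fy=2.9,interpolation=cv2.INTER_CUBIC))
```

```text
pine z hist (array([  12,   16,   18,   38,  950,   50,   47,   53,   42,   46,   81,
       2536]), array([0.  , 0.01, 0.02, 0.03, 0.04, 0.05, 0.06, 0.07, 0.08, 0.09, 0.1 ,
       0.11, 0.12]))
0.108 2578 0.11423745916520694 587.2762451171875 143.84463500976562 (195.02212524414062, 70.62527465820312) 80.38489532470703 [[536.2000122070312, 53.599998474121094], [605.7999877929688, 41.79999923706055], [638.4000244140625, 234.10000610351562], [568.7000122070312, 245.89999389648438]]
0.03 1016 0.04399975275808991 588.8106689453125 153.75244140625 (215.0702362060547, 110.23776245117188) 80.33856964111328 [[516.4000244140625, 57.0], [625.0999755859375, 38.5], [661.2000122070312, 250.5], [552.5, 269.0]]
rod 823 [ 0.41283021 -0.30597269  0.04409247] [ 0.49871439 -0.04165283  0.06511036]
[0.27107874 0.9625572 ] 74.27153 tip [ 0.49528889 -0.04085309] tail [ 0.4207742  -0.30544282] 0.274882078543219 -0.012833765314392542 0.011997428538715618
0.0 0.0628 0.0008 | 0.03 0.0619 -0.0005 | 0.06 0.0616 0.0001 | 0.09 0.0616 0.0005 | 0.12 0.0611 -0.0002 | 0.15 0.063 0.0007 | 0.18 0.0611 0.0002 | 0.21 0.0618 -0.0002 | 0.24 0.0597 -0.0 | 0.27 0.0592 0.0 |
```

View pics/crop1.png

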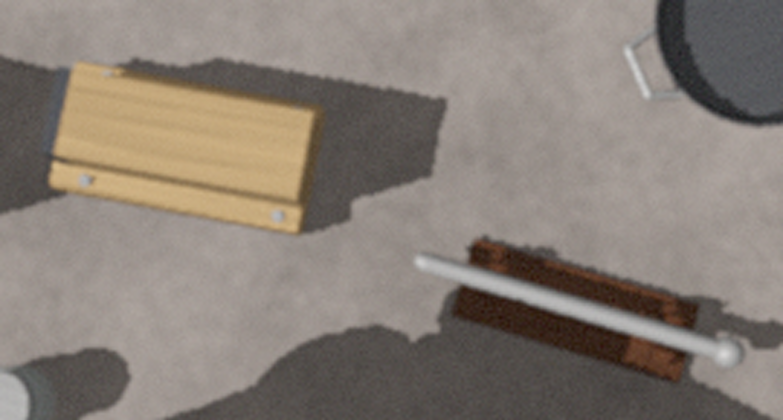

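```bash
cat >> h.py <<'E'
from scipy.spatial.transform import Rotation as Ro
def plan(pos,rpy,n,src=None):
    o=monitor.get_obs(); p,r=src if src else (o['ee_pos'],o['tcp_rot'])
    p=np.array(p); A=Ro.from_euler('xyz',r,degrees=True); B=Ro.from_euler('xyz',rpy,degrees=True)
    w=(A.inv()*B).as_rotvec()/n; st=(np.array(pos)-p)/n; rows=[]
    for i in range(n):
        rows.append([round(float(x),4) for x in (A*Ro.from_rotvec(w*i)).inv().apply(st)]+[round(float(x),2) for x in np.degrees(w)])
    for i in range(0,n,8): print(rows[i:i+8])
E
python3 - <<'E'
from h import *
plan([.4659,-.1454,.16],[180,0,74.27],24)
# check hole in side view
import pickle
c=pickle.load(open('side0.pkl','rb')); u,v=proj(c,[.571,.0477,.08]); print('mouth in side',u,v)
for p in([.4955,-.04,.05],[.46,-.166,.05]):print(proj(c,p))
im=c['img'][180:345,260:360,::-1]; cv2.imwrite('pics/crop2.png',cv2.resize(im,None,fx=3.6,fy=3.6,interpolation=cv2.INTER_CUBIC))
E
```

```text
[[-0.0202, -0.021, 0.0037, -0.0, 0.0, 3.46], [-0.0215, -0.0197, 0.0037, -0.0, 0.0, 3.46], [-0.0226, -0.0184, 0.0037, -0.0, 0.0, 3.46], [-0.0237, -0.017, 0.0037, -0.0, 0.0, 3.46], [-0.0247, -0.0155, 0.0037, -0.0, 0.0, 3.46], [-0.0256, -0.014, 0.0037, -0.0, 0.0, 3.46], [-0.0264, -0.0125, 0.0037, -0.0, 0.0, 3.46], [-0.0271, -0.0108, 0.0037, -0.0, 0.0, 3.46]]
[[-0.0277, -0.0092, 0.0037, -0.0, 0.0, 3.46], [-0.0282, -0.0075, 0.0037, -0.0, 0.0, 3.46], [-0.0286, -0.0058, 0.0037, -0.0, 0.0, 3.46], [-0.0289, -0.0041, 0.0037, -0.0, 0.0, 3.46], [-0.0291, -0.0023, 0.0037, -0.0, 0.0, 3.46], [-0.0292, -0.0005, 0.0037, -0.0, 0.0, 3.46], [-0.0291, 0.0012, 0.0037, -0.0, 0.0, 3.46], [-0.029, 0.003, 0.0037, -0.0, 0.0, 3.46]]
[[-0.0288, 0.0047, 0.0037, -0.0, 0.0, 3.46], [-0.0284, 0.0064, 0.0037, -0.0, 0.0, 3.46], [-0.028, 0.0081, 0.0037, -0.0, 0.0, 3.46], [-0.0275, 0.0098, 0.0037, -0.0, 0.0, 3.46], [-0.0268, 0.0115, 0.0037, -0.0, 0.0, 3.46], [-0.0261, 0.0131, 0.0037, -0.0, 0.0, 3.46], [-0.0252, 0.0146, 0.0037, -0.0, 0.0, 3.46], [-0.0243, 0.0161, 0.0037, -0.0, 0.0, 3.46]]
mouth in side 312.7974534244131 225.09507038367002
(np.float64(302.80820768661306), np.float64(257.13073848935136))
(np.float64(314.20772821019693), np.float64(287.6190962643286))
```

View pics/crop2.png

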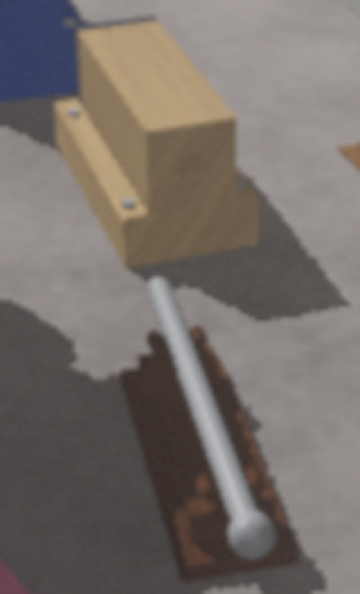

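```bash
python3 - <<'E'
from h import *
import pickle
c=pickle.load(open('side0.pkl','rb')); g=cv2.cvtColor(c['img'],cv2.COLOR_RGB2GRAY)
print(g[212:240,300:326])
W=pts(c); d=np.array([np.cos(np.radians(80.38)),np.sin(np.radians(80.38))])
dx=(W[...,:2]-[.571,.0477])@d*1000
np.set_printoptions(linewidth=200)
print(dx[214:236,302:324].round(0))
im=c['img'][205:245,290:340,::-1]; im=cv2.convertScaleAbs(im,alpha=1.8,beta=-60);cv2.imwrite('pics/crop3.png',cv2.resize(im,None,fx=12,fy=12,interpolation=cv2.INTER_CUBIC))
E
python3 -m handwheel '[[-0.0202, -0.021, 0.0037, 0, 0, 3.46], [-0.0215, -0.0197, 0.0037, 0, 0, 3.46], [-0.0226, -0.0184, 0.0037, 0, 0, 3.46], [-0.0237, -0.017, 0.0037, 0, 0, 3.46], [-0.0247, -0.0155, 0.0037, 0, 0, 3.46], [-0.0256, -0.014, 0.0037, 0, 0, 3.46], [-0.0264, -0.0125, 0.0037, 0, 0, 3.46], [-0.0271, -0.0108, 0.0037, 0, 0, 3.46]]' 0.3 80
python3 -m handwheel '[[-0.0277, -0.0092, 0.0037, 0, 0, 3.46], [-0.0282, -0.0075, 0.0037, 0, 0, 3.46], [-0.0286, -0.0058, 0.0037, 0, 0, 3.46], [-0.0289, -0.0041, 0.0037, 0, 0, 3.46], [-0.0291, -0.0023, 0.0037, 0, 0, 3.46], [-0.0292, -0.0005, 0.0037, 0, 0, 3.46], [-0.0291, 0.0012, 0.0037, 0, 0, 3.46], [-0.029, 0.003, 0.0037, 0, 0, 3.46]]'
python3 -m handwheel '[[-0.0288, 0.0047, 0.0037, 0, 0, 3.46], [-0.0284, 0.0064, 0.0037, 0, 0, 3.46], [-0.028, 0.0081, 0.0037, 0, 0, 3.46], [-0.0275, 0.0098, 0.0037, 0, 0, 3.46], [-0.0268, 0.0115, 0.0037, 0, 0, 3.46], [-0.0261, 0.0131, 0.0037, 0, 0, 3.46], [-0.0252, 0.0146, 0.0037, 0, 0, 3.46], [-0.0243, 0.0161, 0.0037, 0, 0, 3.46]]'
```

```text
[[160 161 162 162 161 161 162 162 163 163 163 162 161 161 161 161 160 159
  157 155 154 152 150 143 140 144]
 [159 159 161 162 161 162 161 162 161 163 162 162 161 160 158 158 154 147
  142 137 131 125 122 116 117 130]
 [156 160 160 161 161 160 159 159 158 155 150 145 144 140 133 128 125 120
  115 110 105 102 100  99 101 123]
 [149 155 156 155 148 143 140 135 132 126 121 119 117 113 106 103 102 103
  100  98  97  96  97  98 101 123]
 [130 130 127 125 120 116 113 108 105 104 104 103 102 101  99  98  99  98
   98  97  95  97  97  97  99 123]
 [116 104 102 103 102 100 100  99  99 101 102 102  99 100  98  98  99  98
   97  97  98  98  97  96 102 124]
 [114 101  99  98 100  97 100  98 100 101 102 102  99  98  97  99  97  98
   97  97  97  96  97  97 101 124]
 [114 100  98  99  99  99  99 100 101 101 101  99  98  98  99  99  98  97
   97  97  97  95  96  97 103 121]
 [116 101 100  98  98  98  99 101 101 101 101  97  96  98  98  96  96  96
   97  96  98  94  98  98 103 121]
 [116 102  99  98  97  97  99 101 101 100  98  97  97  98  98  97  97  97
   96  97  96  96 100  99 103 121]
 [117 103 
[... 3615 characters left out ...]
. -1.  0. -0. -3. -2. -0. -3.  3.  3. -3. -2. -1. -2. -2. -4. -1.]
 [-5. -3.  0. -1.  2.  2.  1. -2.  2. -2. -1. -2. -3. -2.  2. -3. -1. -0. -0. -3.  0. -5.]
 [-1. -4.  3.  2. -3. -4. -1.  1. -2.  1. -4. -2.  1. -1.  2.  1.  1.  1.  1.  0. -1. nan]
 [-0. -2.  1. -1. -1. -3.  2.  0. -0. -2.  0. -2. -0. -3. -0.  1.  1. -4. -1.  0. -2.  0.]]
time: 0.77
ee_pos: [0.2972, 0.2884, 0.2182]
tcp_rot: [-180.0, 0.0, 129.4]
wrist_force: [1.6, -0.2, -0.5]
opening: 0.0554
time: 1.43
ee_pos: [0.3817, 0.0707, 0.1888]
tcp_rot: [-180.0, -0.0, 101.7]
wrist_force: [0.8, 0.2, 0.3]
opening: 0.0554
time: 2.1
ee_pos: [0.466, -0.1468, 0.159]
tcp_rot: [-180.0, -0.0, 74.0]
wrist_force: [-0.1, 0.1, -0.2]
opening: 0.0557
```

View pics/crop3.png

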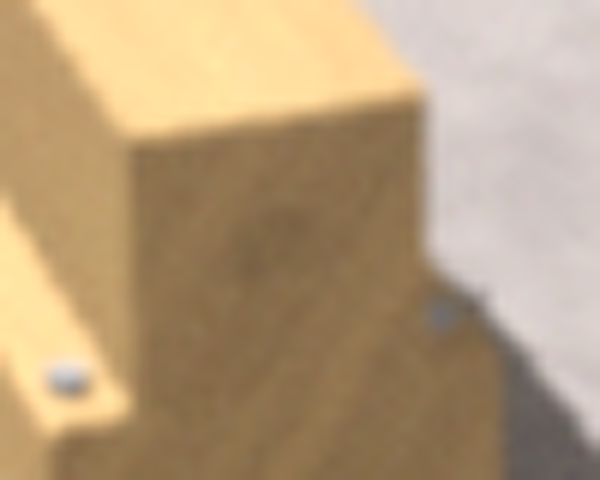

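The depth image shows the bore as a recess centred at (312.7,225), matching my projected mouth at (312.8,225.1). The mouth is therefore at (0.571,0.048,0.08), yaw 80.4. Now I descend and grip.

```bash
python3 -m handwheel '[[0,0,0.0139,0,0,-0.2],[0,0,0.0139,0,0,0],[0,0,0.0139,0,0,0],[0,0,0.0139,0,0,0],[0,0,0.0139,0,0,0],[0,0,0.0139,0,0,0],[0,0,0.0139,0,0,0],[0,0,0.0139,0,0,0]]'
python3 -m handwheel '[[0,0,0,0,0,0],[0,0,0,0,0,0],[0,0,0,0,0,0],[0,0,0,0,0,0],[0,0,0,0,0,0],[0,0,0,0,0,0],[0,0,0,0,0,0],[0,0,0,0,0,0]]' -1 80
python3 - <<'E'
from h import *
o=monitor.get_obs(); print(o['ee_pos'],o['tcp_rot'],o['opening'],o['wrist_force'])
E
```

```text
time: 2.77
ee_pos: [0.4656, -0.1452, 0.0473]
tcp_rot: [-180.0, -0.0, 74.4]
wrist_force: [0.7, -0.1, 0.1]
opening: 0.0554
time: 3.43
ee_pos: [0.467, -0.1456, 0.0495]
tcp_rot: [179.8, 0.0, 74.4]
wrist_force: [3.6, -1.7, 5.9]
opening: 0.0134
[ 0.46696905 -0.14558565  0.04952898] [1.79841594e+02 1.81174009e-03 7.44276312e+01] 0.013436038440696687 [ 3.59367456 -1.71092798  5.92003977]
```

```bash
python3 -m handwheel '[[0,0,-0.006,0,0,0],[0,0,-0.008,0,0,0],[0,0,-0.008,0,0,0],[0,0,-0.008,0,0,0],[0,0,-0.006,0,0,0],[0,0,-0.006,0,0,0],[0,0,0,0,0,0],[0,0,0,0,0,0]]'
cat >> h.py <<'E'
def rod(cn='top',u0=320,u1=460,v0=235,v1=305,zlo=.06,zhi=.12,tag=None):
    c=cam(cn); W=pts(c); hsv=cv2.cvtColor(c['img'],cv2.COLOR_RGB2HSV)
    roi=np.zeros((480,640),bool); roi[v0:v1,u0:u1]=1
    m=roi&(W[...,2]>zlo)&(W[...,2]<zhi)&(hsv[...,1]<60)&(hsv[...,2]>90)
    if tag: cv2.imwrite(f'pics/{tag}.png',cv2.resize(c['img'][v0-60:v1+60,u0-60:u1+60,::-1],None,fx=2.4,fy=2.4))
    return c,m,W
E
python3 - <<'E'
from h import *
o=monitor.get_obs(); print(o['ee_pos'],o['tcp_rot'],o['opening'],o['wrist_force'])
c,m,W=rod(tag='top1'); P=W[m]; print(len(P))
l=cv2.fitLine(P[:,:2].astype(np.float32),cv2.DIST_HUBER,0,.001,.001).ravel(); d=l[:2]*np.sign(l[1]); s=(P[:,:2]-l[2:])@d
print(d,np.degrees(np.arctan2(d[1],d[0])),'tip',l[2:]+d*s.max(),'tail',l[2:]+d*s.min(),np.ptp(s))
for a in np.arange(s.min(),s.max(),.025):
    k=abs(s-a)<.008
    if k.sum(): print(round(a-s.min(),3),k.sum(),np.percentile(P[k][:,2],90).round(4))
c=cam('side'); cv2.imwrite('pics/side1.png',c['img'][150:390,180:440,::-1].repeat(2,0).repeat(2,1))
E
```

```text
time: 4.1
ee_pos: [0.4661, -0.1453, 0.0906]
tcp_rot: [180.0, -0.0, 74.4]
wrist_force: [-0.1, -0.4, -1.8]
opening: 0.0136
[ 0.46608979 -0.1453344   0.09057449] [ 1.79971843e+02 -1.25936875e-03  7.44211455e+01] 0.013561086094533189 [-0.11284458 -0.37490902 -1.79947976]
226
[0.2665812 0.9638125] 74.53906 tip [ 0.49357597 -0.04093152] tail [ 0.41981449 -0.30761285] 0.2766942081533812
0.0 7 0.0983
0.2 14 0.1006
0.225 48 0.099
0.25 49 0.0997
0.275 25 0.0987
```

View pics/side1.png

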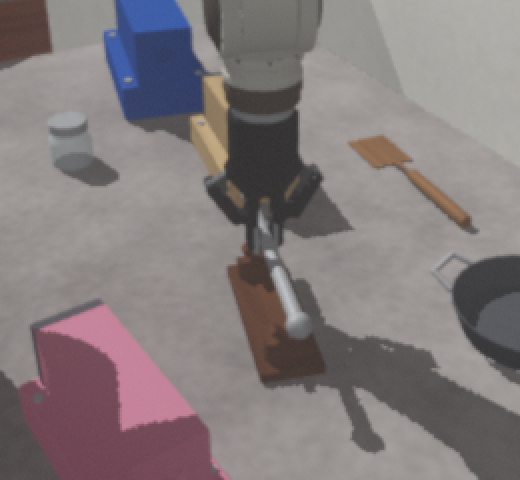

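The rod is held by its front half, clear of the rest and roughly level, with the knob at side pixel (330,312). I check droop from the knob and plan the alignment.

Run:
```python
from h import *
c=cam('side'); g=cv2.cvtColor(c['img'],cv2.COLOR_RGB2HSV)
m=((g[...,1]<50)&(g[...,2]>120)).astype(np.uint8); r=np.zeros_like(m); r[298:326,316:346]=1; m*=r
v,u=np.nonzero(m); print('knob box',u.min(),u.max(),v.min(),v.max())
W=pts(c)[m>0]; W=W[(W[:,2]>.06)]; print('knob depth pts',np.median(W,0),W.min(0),W.max(0),len(W))
dd=np.array([np.cos(np.radians(74.45)),np.sin(np.radians(74.45))])
# sphere fit r=13mm
from scipy.optimize import least_squares
f=least_squares(lambda p:np.linalg.norm(W-p,axis=1)-.013,np.median(W,0)+[0,.01,-.005],loss='soft_l1',f_scale=.002); print('knob centre',f.x)
o=monitor.get_obs(); print('tcp->knob along',(f.x[:2]-o['ee_pos'][:2])@dd,'lat',(f.x[:2]-o['ee_pos'][:2])@[-dd[1],dd[0]],'dz',f.x[2]-o['ee_pos'][2])
for z in(.08,.085,.09,.095): print(z,ray(c,u.mean(),v.mean(),z))
```

```text
knob box 319 345 298 314
knob depth pts [ 0.42295591 -0.28373994  0.09717517] [ 0.41042919 -0.3047035   0.08925443] [ 0.4364466  -0.249655    0.10382331] 126
knob centre [ 0.41985859 -0.28543807  0.09943906]
tcp->knob along -0.14735882978909542 lat 0.0065548479413268705 dz 0.009628813652674192
0.08 [ 0.44438281 -0.26966714  0.08      ]
0.085 [ 0.44116651 -0.27505179  0.085     ]
0.09 [ 0.43795021 -0.28043644  0.09      ]
0.095 [ 0.43473391 -0.28582109  0.095     ]
```

Run:
```python
from h import *
plan([.5504,-.0741,.0798],[180,0,80.3],8,([.4661,-.1453,.0906],[180,0,74.42]))
```

```text
[[0.0114, 0.0078, 0.0014, 0.0, 0.0, -0.73], [0.0113, 0.0079, 0.0014, 0.0, 0.0, -0.73], [0.0112, 0.008, 0.0014, 0.0, 0.0, -0.73], [0.0111, 0.0082, 0.0014, 0.0, 0.0, -0.73], [0.011, 0.0083, 0.0014, 0.0, 0.0, -0.73], [0.0109, 0.0085, 0.0014, 0.0, 0.0, -0.73], [0.0108, 0.0086, 0.0014, 0.0, 0.0, -0.73], [0.0107, 0.0088, 0.0014, 0.0, 0.0, -0.73]]
```

```bash
python3 -m handwheel '[[0.0114,0.0078,0.0014,0,0,-0.73],[0.0113,0.0079,0.0014,0,0,-0.73],[0.0112,0.008,0.0014,0,0,-0.73],[0.0111,0.0082,0.0014,0,0,-0.73],[0.011,0.0083,0.0014,0,0,-0.73],[0.0109,0.0085,0.0014,0,0,-0.73],[0.0108,0.0086,0.0014,0,0,-0.73],[0.0107,0.0088,0.0014,0,0,-0.73]]'
python3 -m handwheel '[[0,0,0,0,0,0],[0,0,0,0,0,0],[0,0,0,0,0,0],[0,0,0,0,0,0],[0,0,0,0,0,0],[0,0,0,0,0,0],[0,0,0,0,0,0],[0,0,0,0,0,0]]'
python3 - <<'E'
from h import *
c,m,W=rod(u0=270,u1=420,v0=190,v1=290,zlo=.06,zhi=.105,tag='top2'); P=W[m]
print(len(P)); l=cv2.fitLine(P[:,:2].astype(np.float32),cv2.DIST_HUBER,0,.001,.001).ravel(); d=l[:2]*np.sign(l[1]); s=(P[:,:2]-l[2:])@d
print(d,np.degrees(np.arctan2(d[1],d[0])),'tip',l[2:]+d*s.max(),'tail',l[2:]+d*s.min(),np.ptp(s))
n=np.array([-.9859,.1671]); t=np.array([.571,.0477])
for p in(l[2:]+d*s.max(),l[2:]+d*s.min()): print('lateral to bore axis mm',(p-t)@n*1e3,'along',(p-t)@[.1671,.9859]*1e3)
for a in np.linspace(s.min(),s.max(),9):
    k=abs(s-a)<.008
    if k.sum()>4: print(round(a-s.min(),3),k.sum(),np.median(P[k][:,2]).round(4),np.percentile(P[k][:,2],85).round(4))
c=cam('side'); cv2.imwrite('pics/side2.png',cv2.resize(c['img'][180:330,260:400,::-1],None,fx=4,fy=4,interpolation=cv2.INTER_CUBIC))
E
```

```text
time: 4.92
ee_pos: [0.5514, -0.0728, 0.0788]
tcp_rot: [-180.0, -0.0, 80.4]
wrist_force: [0.1, 0.7, -0.8]
opening: 0.0136
time: 5.58
ee_pos: [0.5502, -0.0742, 0.0792]
tcp_rot: [180.0, 0.0, 80.2]
wrist_force: [-0.3, -0.5, -0.5]
opening: 0.0136
292
[0.17094658 0.9852803 ] 80.157135 tip [0.56620545 0.02728886] tail [ 0.51977058 -0.24034657] 0.27163380623337624
lateral to bore axis mm 1.3162451300921265 along -20.92451376743541
lateral to bore axis mm 2.37450390578411 along -292.54555253477764
0.0 23 0.0864 0.0894
0.034 49 0.0846 0.0874
0.068 5 0.0865 0.0871
0.238 13 0.0839 0.0854
0.272 21 0.0871 0.0887
```

View pics/side2.png

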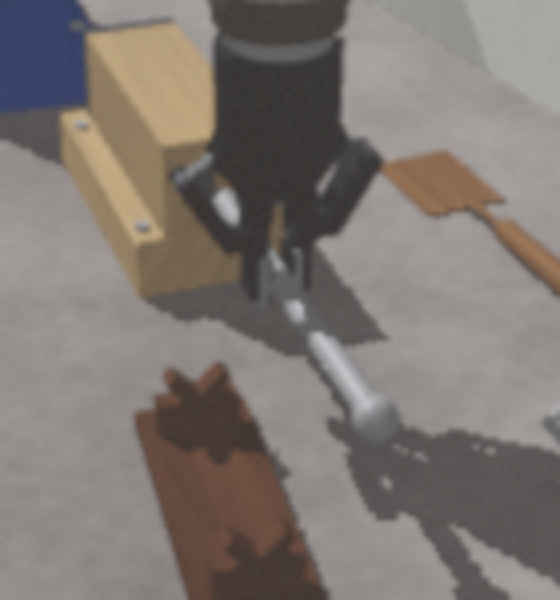

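View pics/top2.png

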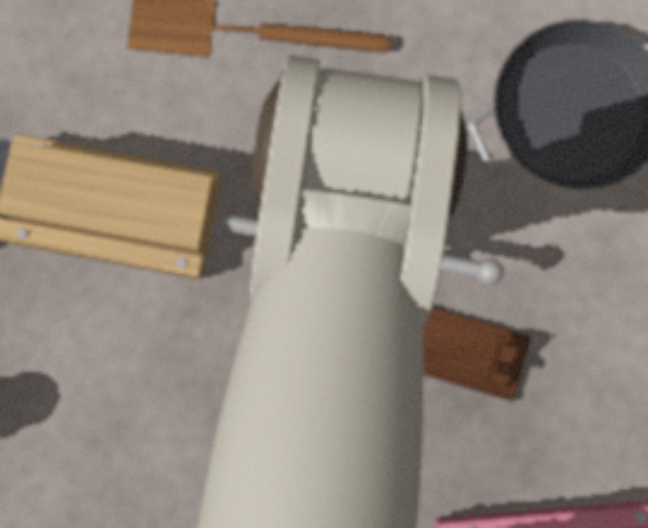

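Tip is at top-view crop pixel (235,222), about 15–20 mm short of the face (215,180–255). The rod is level and parallel, and 1.3 mm to the -x side, so I correct that and feed in.

```bash
python3 -m handwheel '[[0.002,0.0013,-0.0002,0,0,-0.15],[0.003,0,0,0,0,0],[0.003,0,0,0,0,0],[0.003,0,0,0,0,0],[0.003,0,0,0,0,0],[0.003,0,0,0,0,0],[0.003,0,0,0,0,0],[0.003,0,0,0,0,0]]'
python3 -m handwheel '[[0.002,0,0,0,0,0],[0.002,0,0,0,0,0],[0.002,0,0,0,0,0],[0.002,0,0,0,0,0],[0.002,0,0,0,0,0],[0.002,0,0,0,0,0],[0,0,0,0,0,0],[0,0,0,0,0,0]]'
```

```text
time: 6.35
ee_pos: [0.5555, -0.0512, 0.0793]
tcp_rot: [-180.0, 0.0, 80.4]
wrist_force: [-0.5, -0.7, -1.2]
opening: 0.0134
time: 7.02
ee_pos: [0.5574, -0.0396, 0.0793]
tcp_rot: [180.0, 0.0, 80.4]
wrist_force: [-0.7, 0.2, -0.9]
opening: 0.0135
```

```bash
python3 -m handwheel '[[0.003,0,0,0,0,0],[0.003,0,0,0,0,0],[0.003,0,0,0,0,0],[0.003,0,0,0,0,0],[0.003,0,0,0,0,0],[0.003,0,0,0,0,0],[0.003,0,0,0,0,0],[0.003,0,0,0,0,0]]'
python3 -m handwheel '[[0.003,0,0,0,0,0],[0.003,0,0,0,0,0],[0.003,0,0,0,0,0],[0.003,0,0,0,0,0],[0.003,0,0,0,0,0],[0.003,0,0,0,0,0],[0.003,0,0,0,0,0],[0,0,0,0,0,0]]'
```

```text
time: 7.68
ee_pos: [0.5614, -0.0157, 0.0793]
tcp_rot: [-180.0, 0.0, 80.4]
wrist_force: [-0.5, 0.2, -1.3]
opening: 0.0134
time: 8.35
ee_pos: [0.565, 0.0052, 0.0793]
tcp_rot: [-180.0, -0.0, 80.4]
wrist_force: [0.2, 0.8, -1.2]
opening: 0.0135
```

```bash
python3 -m handwheel '[[0,0,0,0,0,0],[0,0,0,0,0,0],[0,0,0,0,0,0],[0,0,0,0,0,0],[0,0,0,0,0,0],[0,0,-0.003,0,0,0],[0,0,-0.006,0,0,0],[0,0,-0.01,0,0,0]]' 0.3
python3 -m handwheel '[[0,0,-0.01,0,0,0],[0,0,-0.01,0,0,0],[0,0,-0.01,0,0,0],[0,0,-0.01,0,0,0],[-0.015,0,0,0,0,0],[-0.025,0,0,0,0,0],[-0.025,0,0,0,0,0],[-0.0265,0,0,0,0,0]]'
python3 -m handwheel '[[0,0,0,0,0,0],[0,0,0,0,0,0],[0,0,0,0,0,0],[0,0,0,0,0,0],[0,0,0,0,0,0],[0,0,0,0,0,0],[0,0,0,0,0,0],[0,0,0,0,0,0]]'
python3 - <<'E'
from h import *
o=monitor.get_obs(); print(o['ee_pos'],o['tcp_rot'],o['opening'],o['wrist_force'])
c,m,W=rod(u0=285,u1=420,v0=190,v1=290,zlo=.05,zhi=.105); P=W[m]
t=np.array([.571,.0477]); n=np.array([-.9859,.1671]); d=np.array([.1671,.9859]); s=(P[:,:2]-t)@d; q=(P[:,:2]-t)@n
k=abs(q)<.02; print('tail at',s[k].min(),'->depth',.278+s[k].min())
for a in np.arange(-.21,0,.02):
    k=(abs(s-a)<.008)&(abs(q)<.02)
    if k.sum()>4: print(round(a,3),k.sum(),'lat',np.median(q[k]).round(4),'z85',np.percentile(P[k][:,2],85).round(4))
c=cam('side'); cv2.imwrite('pics/side3.png',cv2.resize(c['img'][180:330,260:400,::-1],None,fx=4,fy=4,interpolation=cv2.INTER_CUBIC))
E
```

```text
time: 9.02
ee_pos: [0.5644, 0.0046, 0.0982]
tcp_rot: [-179.9, 0.0, 80.4]
wrist_force: [-0.1, -0.1, -0.1]
opening: 0.0555
time: 9.68
ee_pos: [0.5496, -0.0862, 0.1392]
tcp_rot: [180.0, -0.0, 80.5]
wrist_force: [0.7, -0.1, -0.6]
opening: 0.0553
time: 10.35
ee_pos: [0.5497, -0.0852, 0.1383]
tcp_rot: [-180.0, 0.0, 80.5]
wrist_force: [0.2, -0.4, 0.2]
opening: 0.0556
[ 0.54969748 -0.08519726  0.13827246] [-1.79993845e+02  1.24238394e-04  8.04524227e+01] 0.055565125578263104 [ 0.15906662 -0.37635693  0.1769606 ]
tail at -0.06488580155253444 ->depth 0.2131141984474656
-0.07 10 lat 0.0029 z85 0.083
-0.05 47 lat 0.0017 z85 0.0854
-0.03 40 lat 0.0009 z85 0.0858
-0.01 17 lat -0.0003 z85 0.0866
```

View pics/side3.png

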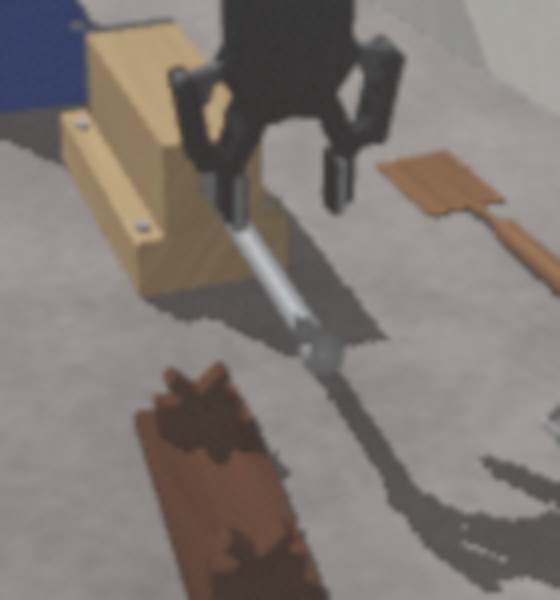

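The rod rests about 65 mm into the bore, with its rear drooping (knob at crop (322,355)) and the hand above and behind its middle. I pitch the hand to match, descend and grip.

```bash
python3 -m handwheel '[[0,0,0.0081,0,1,0],[0,0,0.0081,0,1,0],[0,0,0.0081,0,0,0],[0,0,0.0081,0,0,0],[0,0,0.0081,0,0,0],[0,0,0.0081,0,0,0],[0,0,0.0081,0,0,0],[0,0,0.0081,0,0,0]]'
python3 -m handwheel '[[0,0,0,0,0,0],[0,0,0,0,0,0],[0,0,0,0,0,0],[0,0,0,0,0,0],[0,0,0,0,0,0],[0,0,0,0,0,0],[0,0,0,0,0,0],[0,0,0,0,0,0]]' -1 80
python3 -m handwheel '[[0,0,0,0,0,0],[0,0,0,0,0,0],[0,0,0,0,0,0],[0,0,0,0,0,0],[0,0,0,0,0,0],[0,0,0,0,0,0],[0,0,0,0,0,0],[0,0,0,0,0,0]]'
python3 - <<'E'
from h import *
o=monitor.get_obs(); print(o['ee_pos'],o['tcp_rot'],o['opening'],o['wrist_force'],o['torque'])
E
```

```text
time: 11.12
ee_pos: [0.5499, -0.0837, 0.0726]
tcp_rot: [-180.0, -2.0, 80.4]
wrist_force: [0.5, 0.5, -0.1]
opening: 0.0557
time: 11.78
ee_pos: [0.5502, -0.0838, 0.0738]
tcp_rot: [180.0, -2.0, 80.4]
wrist_force: [0.2, 0.6, 0.9]
opening: 0.0134
time: 12.45
ee_pos: [0.55, -0.0838, 0.0736]
tcp_rot: [180.0, -2.0, 80.4]
wrist_force: [-0.1, 0.3, 2.6]
opening: 0.0135
[ 0.55001896 -0.08375808  0.07356352] [179.99277875  -2.00326732  80.41445645] 0.013484711873806692 [-0.09736281  0.31853322  2.56263069] [ 0.18062333 -0.12189571 -0.04697622]
```

```bash
python3 -m handwheel '[[0,0,-0.0009,0,-0.33,0],[0,0,-0.0009,0,-0.33,0],[0,0,-0.0009,0,-0.33,0],[0,0,-0.0009,0,-0.33,0],[0,0,-0.0009,0,-0.34,0],[0,0,-0.001,0,-0.34,0],[0,0,0,0,0,0],[0,0,0,0,0,0]]'
python3 - <<'E'
from h import *
o=monitor.get_obs(); print(o['ee_pos'],o['tcp_rot'],o['opening'],o['wrist_force'],o['torque'])
c,m,W=rod(u0=285,u1=420,v0=190,v1=290,zlo=.05,zhi=.105); P=W[m]
t=np.array([.571,.0477]); n=np.array([-.9859,.1671]); d=np.array([.1671,.9859]); s=(P[:,:2]-t)@d; q=(P[:,:2]-t)@n
for a in np.arange(-.21,0,.02):
    k=(abs(s-a)<.008)&(abs(q)<.02)
    if k.sum()>4: print(round(a,3),k.sum(),'lat',np.median(q[k]).round(4),'z85',np.percentile(P[k][:,2],85).round(4))
E
```

```text
time: 13.12
ee_pos: [0.5499, -0.0838, 0.079]
tcp_rot: [-180.0, 0.0, 80.4]
wrist_force: [0.1, 0.1, -0.1]
opening: 0.0138
[ 0.54988856 -0.08383534  0.07897831] [-1.79990512e+02  1.21662505e-02  8.04235982e+01] 0.013837645832143912 [ 0.13540211  0.09891136 -0.0544183 ] [ 0.05458088 -0.03199647 -0.01153239]
-0.07 12 lat 0.0005 z85 0.0866
-0.05 48 lat 0.0013 z85 0.0866
-0.03 40 lat 0.0004 z85 0.0868
-0.01 20 lat -0.0002 z85 0.0878
```

```bash
python3 -m handwheel '[[0.0015,0,-0.0003,0,-0.1,0],[0.0015,0,0,0,0,0],[0.0015,0,0,0,0,0],[0.0015,0,0,0,0,0],[0.0015,0,0,0,0,0],[0.0015,0,0,0,0,0],[0.0015,0,0,0,0,0],[0.0015,0,0,0,0,0]]'
python3 -m handwheel '[[0.0015,0,0,0,0,0],[0.0015,0,0,0,0,0],[0.0015,0,0,0,0,0],[0.0015,0,0,0,0,0],[0.0015,0,0,0,0,0],[0.0015,0,0,0,0,0],[0.0015,0,0,0,0,0],[0.0015,0,0,0,0,0]]'
```

```text
time: 13.83
ee_pos: [0.552, -0.0719, 0.0793]
tcp_rot: [-180.0, 0.1, 80.4]
wrist_force: [0.5, -0.9, 0.4]
opening: 0.0133
time: 14.5
ee_pos: [0.554, -0.06, 0.0793]
tcp_rot: [-180.0, 0.1, 80.4]
wrist_force: [-0.1, 0.0, 0.1]
opening: 0.0137
```

```bash
python3 -m handwheel '[[0.0015,0,0,0,0,0],[0.0015,0,0,0,0,0],[0.0015,0,0,0,0,0],[0.0015,0,0,0,0,0],[0.0015,0,0,0,0,0],[0.0015,0,0,0,0,0],[0.0015,0,0,0,0,0],[0.0015,0,0,0,0,0]]'
python3 -m handwheel '[[0.001,0,0,0,0,0],[0.001,0,0,0,0,0],[0.001,0,0,0,0,0],[0.001,0,0,0,0,0],[0.001,0,0,0,0,0],[0.001,0,0,0,0,0],[0.001,0,0,0,0,0],[0.001,0,0,0,0,0]]'
```

```text
time: 15.17
ee_pos: [0.5558, -0.0493, 0.0793]
tcp_rot: [-180.0, 0.2, 80.4]
wrist_force: [-1.2, -7.4, 0.8]
opening: 0.0136
time: 15.83
ee_pos: [0.5571, -0.0415, 0.0793]
tcp_rot: [180.0, 0.2, 80.4]
wrist_force: [-1.1, -7.7, 0.1]
opening: 0.0133
```

```bash
cat > ok.py <<'E'
from workcell import monitor
import sys, numpy as np
o=monitor.get_obs(); f=-o['wrist_force'][:2]@np.array([.167,.986]); a=(o['ee_pos'][:2]-[.571,.0477])@np.array([.167,.986])
print('axial %.1f  tip %.4f z %.4f fz %.1f pitch %.2f'%(f,a+.2,o['ee_pos'][2],o['wrist_force'][2],o['tcp_rot'][1])); sys.exit(int(f>9.8))
E
python3 ok.py
python3 -m handwheel '[[0.0003,0,0,0,0,0],[0.0003,0,0,0,0,0],[0.0003,0,0,0,0,0],[0.0003,0,0,0,0,0],[0.0003,0,0,0,0,0],[0.0003,0,0,0,0,0],[0.0003,0,0,0,0,0],[0.0003,0,0,0,0,0]]' >/dev/null && python3 ok.py &&
python3 -m handwheel '[[0.0003,0,0,0,0,0],[0.0003,0,0,0,0,0],[0.0003,0,0,0,0,0],[0.0003,0,0,0,0,0],[0.0003,0,0,0,0,0],[0.0003,0,0,0,0,0],[0.0003,0,0,0,0,0],[0.0003,0,0,0,0,0]]' >/dev/null && python3 ok.py &&
python3 -m handwheel '[[0.0003,0,0,0,0,0],[0.0003,0,0,0,0,0],[0.0003,0,0,0,0,0],[0.0003,0,0,0,0,0],[0.0003,0,0,0,0,0],[0.0003,0,0,0,0,0],[0.0003,0,0,0,0,0],[0.0003,0,0,0,0,0]]' >/dev/null && python3 ok.py
```

```text
axial 7.8  tip 0.1097 z 0.0793 fz 0.1 pitch 0.24
axial 8.4  tip 0.1120 z 0.0793 fz 1.1 pitch 0.24
axial 7.3  tip 0.1144 z 0.0794 fz 0.9 pitch 0.24
axial 7.5  tip 0.1168 z 0.0794 fz 1.8 pitch 0.25
```

```bash
python3 -m handwheel '[[0.0003,0,-0.0002,0,0.1,0],[0.0003,0,0,0,0,0],[0.0003,0,0,0,0,0],[0.0003,0,0,0,0,0],[0.0003,0,0,0,0,0],[0.0003,0,0,0,0,0],[0.0003,0,0,0,0,0],[0.0003,0,0,0,0,0]]' >/dev/null && python3 ok.py &&
python3 -m handwheel '[[0.0003,0,0,0,0,0],[0.0003,0,0,0,0,0],[0.0003,0,0,0,0,0],[0.0003,0,0,0,0,0],[0.0003,0,0,0,0,0],[0.0003,0,0,0,0,0],[0.0003,0,0,0,0,0],[0.0003,0,0,0,0,0]]' >/dev/null && python3 ok.py &&
python3 -m handwheel '[[0.0003,0,0,0,0,0],[0.0003,0,0,0,0,0],[0.0003,0,0,0,0,0],[0.0003,0,0,0,0,0],[0.0003,0,0,0,0,0],[0.0003,0,0,0,0,0],[0.0003,0,0,0,0,0],[0.0003,0,0,0,0,0]]' >/dev/null && python3 ok.py &&
python3 -m handwheel '[[0.0003,0,0,0,0,0],[0.0003,0,0,0,0,0],[0.0003,0,0,0,0,0],[0.0003,0,0,0,0,0],[0.0003,0,0,0,0,0],[0.0003,0,0,0,0,0],[0.0003,0,0,0,0,0],[0.0003,0,0,0,0,0]]' >/dev/null && python3 ok.py &&
python3 -m handwheel '[[0.0003,0,0,0,0,0],[0.0003,0,0,0,0,0],[0.0003,0,0,0,0,0],[0.0003,0,0,0,0,0],[0.0003,0,0,0,0,0],[0.0003,0,0,0,0,0],[0.0003,0,0,0,0,0],[0.0003,0,0,0,0,0]]' >/dev/null && python3 ok.py
```

```text
axial 7.8  tip 0.1193 z 0.0795 fz -0.7 pitch 0.13
axial 7.4  tip 0.1217 z 0.0795 fz 1.2 pitch 0.14
axial 8.6  tip 0.1240 z 0.0795 fz 0.5 pitch 0.14
axial 7.6  tip 0.1264 z 0.0795 fz 1.7 pitch 0.14
axial 8.5  tip 0.1288 z 0.0795 fz 0.4 pitch 0.14
```

```bash
python3 -m handwheel '[[0.0003,0,0,0,0,0],[0.0003,0,0,0,0,0],[0.0003,0,0,0,0,0],[0.0003,0,0,0,0,0],[0.0003,0,0,0,0,0],[0.0003,0,0,0,0,0],[0.0003,0,0,0,0,0],[0.0003,0,0,0,0,0]]' >/dev/null && python3 ok.py &&
python3 -m handwheel '[[0.0003,0,0,0,0,0],[0.0003,0,0,0,0,0],[0.0003,0,0,0,0,0],[0.0003,0,0,0,0,0],[0.0003,0,0,0,0,0],[0.0003,0,0,0,0,0],[0.0003,0,0,0,0,0],[0.0003,0,0,0,0,0]]' >/dev/null && python3 ok.py &&
python3 -m handwheel '[[0.0003,0,0,0,0,0],[0.0003,0,0,0,0,0],[0.0003,0,0,0,0,0],[0.0003,0,0,0,0,0],[0.0003,0,0,0,0,0],[0.0003,0,0,0,0,0],[0.0003,0,0,0,0,0],[0.0003,0,0,0,0,0]]' >/dev/null && python3 ok.py &&
python3 -m handwheel '[[0.0003,0,0,0,0,0],[0.0003,0,0,0,0,0],[0.0003,0,0,0,0,0],[0.0003,0,0,0,0,0],[0.0003,0,0,0,0,0],[0.0003,0,0,0,0,0],[0.0003,0,0,0,0,0],[0.0003,0,0,0,0,0]]' >/dev/null && python3 ok.py &&
python3 -m handwheel '[[0.0003,0,0,0,0,0],[0.0003,0,0,0,0,0],[0.0003,0,0,0,0,0],[0.0003,0,0,0,0,0],[0.0003,0,0,0,0,0],[0.0003,0,0,0,0,0],[0.0003,0,0,0,0,0],[0.0003,0,0,0,0,0]]' >/dev/null && python3 ok.py
```

```text
axial 7.6  tip 0.1312 z 0.0796 fz 1.0 pitch 0.15
axial 8.2  tip 0.1336 z 0.0796 fz 1.5 pitch 0.15
axial 7.8  tip 0.1359 z 0.0796 fz 2.4 pitch 0.15
axial 7.3  tip 0.1383 z 0.0796 fz 2.0 pitch 0.15
axial 8.3  tip 0.1407 z 0.0797 fz 2.6 pitch 0.15
```

```bash
python3 -m handwheel '[[0.0003,0,-0.0003,0,0.1,0],[0.0003,0,0,0,0,0],[0.0003,0,0,0,0,0],[0.0003,0,0,0,0,0],[0.0003,0,0,0,0,0],[0.0003,0,0,0,0,0],[0.0003,0,0,0,0,0],[0.0003,0,0,0,0,0]]' >/dev/null && python3 ok.py &&
python3 -m handwheel '[[0.0003,0,0,0,0,0],[0.0003,0,0,0,0,0],[0.0003,0,0,0,0,0],[0.0003,0,0,0,0,0],[0.0003,0,0,0,0,0],[0.0003,0,0,0,0,0],[0.0003,0,0,0,0,0],[0.0003,0,0,0,0,0]]' >/dev/null && python3 ok.py &&
python3 -m handwheel '[[0.0003,0,0,0,0,0],[0.0003,0,0,0,0,0],[0.0003,0,0,0,0,0],[0.0003,0,0,0,0,0],[0.0003,0,0,0,0,0],[0.0003,0,0,0,0,0],[0.0003,0,0,0,0,0],[0.0003,0,0,0,0,0]]' >/dev/null && python3 ok.py &&
python3 -m handwheel '[[0.0003,0,0,0,0,0],[0.0003,0,0,0,0,0],[0.0003,0,0,0,0,0],[0.0003,0,0,0,0,0],[0.0003,0,0,0,0,0],[0.0003,0,0,0,0,0],[0.0003,0,0,0,0,0],[0.0003,0,0,0,0,0]]' >/dev/null && python3 ok.py &&
python3 -m handwheel '[[0.0003,0,0,0,0,0],[0.0003,0,0,0,0,0],[0.0003,0,0,0,0,0],[0.0003,0,0,0,0,0],[0.0003,0,0,0,0,0],[0.0003,0,0,0,0,0],[0.0003,0,0,0,0,0],[0.0003,0,0,0,0,0]]' >/dev/null && python3 ok.py
```

```text
axial 6.2  tip 0.1433 z 0.0797 fz -0.4 pitch 0.03
axial 6.2  tip 0.1457 z 0.0797 fz 0.2 pitch 0.03
axial 12.4  tip 0.1473 z 0.0797 fz 1.7 pitch 0.13
```

Force jumped from 6 to 12 N and the advance stalled. I confirm by pressing a little more and holding.

```bash
python3 -m handwheel '[[0.0002,0,0,0,0,0],[0.0002,0,0,0,0,0],[0.0002,0,0,0,0,0],[0.0002,0,0,0,0,0],[0,0,0,0,0,0],[0,0,0,0,0,0],[0,0,0,0,0,0],[0,0,0,0,0,0]]' >/dev/null; python3 ok.py
python3 -m handwheel '[[0,0,0,0,0,0],[0,0,0,0,0,0],[0,0,0,0,0,0],[0,0,0,0,0,0],[0,0,0,0,0,0],[0,0,0,0,0,0],[0,0,0,0,0,0],[0,0,0,0,0,0]]' >/dev/null; python3 ok.py
```

```text
axial 14.9  tip 0.1474 z 0.0797 fz 0.3 pitch 0.20
axial 15.6  tip 0.1474 z 0.0797 fz 1.6 pitch 0.20
```

```bash
python3 -m handwheel '[[0.0002,0,0,0,0,0],[0.0002,0,0,0,0,0],[0.0001,0,0,0,0,0],[0,0,0,0,0,0],[0,0,0,0,0,0],[0,0,0,0,0,0],[0,0,0,0,0,0],[0,0,0,0,0,0]]' >/dev/null; python3 ok.py
python3 -m handwheel '[[0,0,0,0,0,0],[0,0,0,0,0,0],[0,0,0,0,0,0],[0,0,0,0,0,0],[0,0,0,0,0,0],[0,0,0,0,0,0],[0,0,0,0,0,0],[0,0,0,0,0,0]]' >/dev/null; python3 ok.py
python3 -m handwheel '[[-0.0003,0,0,0,0,0],[-0.0003,0,0,0,0,0],[-0.0003,0,0,0,0,0],[-0.0003,0,0,0,0,0],[-0.0002,0,0,0,0,0],[0,0,0,0,0,0],[0,0,0,0,0,0],[0,0,0,0,0,0]]' >/dev/null; python3 ok.py
```

```text
axial 18.0  tip 0.1475 z 0.0797 fz 2.1 pitch 0.25
axial 17.4  tip 0.1475 z 0.0797 fz 1.1 pitch 0.25
axial 11.0  tip 0.1473 z 0.0797 fz 0.8 pitch 0.10
```

Still solid at 18 N and then relaxed. I release and rise.

```bash
python3 -m handwheel '[[0,0,0,0,0,0],[0,0,0,0,0,0],[0,0,0,0,0,0],[0,0,0,0,0,0],[0,0,0,0,0,0],[0,0,0,0,0,0],[0,0,0,0,0,0],[0,0,-0.002,0,0,0]]' 0.4
python3 -m handwheel '[[0,0,-0.006,0,0,0],[0,0,-0.01,0,0,0],[0,0,-0.015,0,0,0],[0,0,-0.02,0,0,0],[0,0,-0.025,0,0,0],[0,0,-0.025,0,0,0],[0,0,-0.02,0,0,0],[0,0,-0.01,0,0,0]]'
python3 -m handwheel '[[-0.02,-0.02,-0.01,0,0,0],[-0.02,-0.03,-0.01,0,0,0],[-0.02,-0.03,0,0,0,0],[-0.02,-0.03,0,0,0,0],[-0.02,-0.03,0,0,0,0],[0,-0.02,0,0,0,0],[0,0,0,0,0,0],[0,0,0,0,0,0]]'
python3 - <<'E'
from h import *
c,m,W=rod(u0=285,u1=420,v0=190,v1=290,zlo=.05,zhi=.105,tag='top4'); P=W[m]
t=np.array([.571,.0477]); n=np.array([-.9859,.1671]); d=np.array([.1671,.9859]); s=(P[:,:2]-t)@d; q=(P[:,:2]-t)@n
k=abs(q)<.02; print('tail at',s[k].min(),'->depth',.278+s[k].min(),monitor.get_obs()['wrist_force'])
E
```

```text
time: 30.5
ee_pos: [0.5635, -0.0027, 0.0815]
tcp_rot: [-180.0, -0.1, 80.4]
wrist_force: [0.8, 0.2, 0.1]
opening: 0.0598
time: 31.17
ee_pos: [0.5643, -0.003, 0.2168]
tcp_rot: [179.7, -0.1, 80.4]
wrist_force: [-0.2, -0.1, 0.0]
opening: 0.0595
time: 31.83
ee_pos: [0.3889, -0.0751, 0.2332]
tcp_rot: [179.9, -0.1, 80.4]
wrist_force: [0.9, 0.6, 0.8]
opening: 0.0597
tail at -0.13202576203373043 ->depth 0.1459742379662696 [ 0.82593437  0.45572697 -0.22207938]
```

View pics/top4.png

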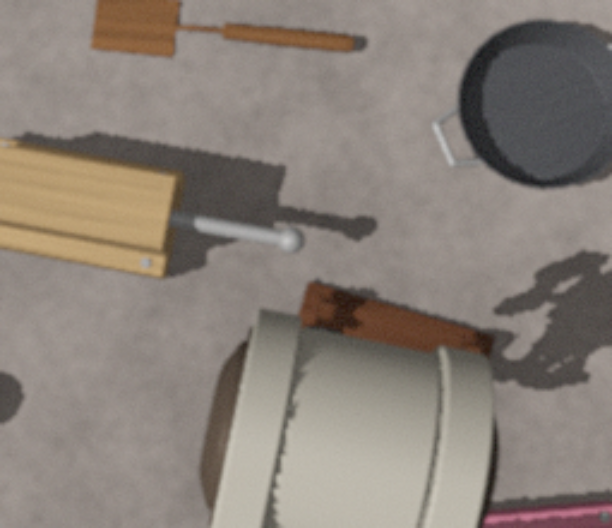

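The picture shows the rod in the pine block with its knob at crop (290,238). The camera puts the tip 146 mm in, against 147 mm by feel. The pan and paddle are undisturbed and the hand is clear, so I hand in.

```bash
python3 -c "
from workcell import order; print(order.job_done())"
```

```text
the job is handed in; nothing more can be done
None
```

The rod is home in the pine block and the job is handed in, at about 32 s of the 64 s allowed; no verdict was reported.

- **First half:** I gripped the rod about 108 mm behind the tip and fed it about 66 mm into the bore with almost no force, then let go.
- **Second half:** I took a fresh grip about 70 mm behind the rod's origin, levelled the droop and pushed. The plug dragged at 6–8 N. At a tip depth of about 147 mm the force jumped to 12 N and the rod stopped.
- **Pressing home:** I held it at 15–18 N for a few seconds with no further advance. The highest reading was 18 N, read only at the end of each move. Then I eased off, let go and moved the hand clear.

**Last checks:** the camera puts the tip about 146 mm inside, agreeing within about 1 mm with the 147 mm by feel. The pan and paddle look untouched in the last picture. The salt jar was mostly out of that crop, but the arm never worked near it. One side-view measurement of the knob, meant to check whether the rod was level, failed on a poor colour mask. I dropped it and used top-view heights and wrist force instead.

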